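# Open the spring-jaw inspection vice to its marker and hold it for unloading

### The job

The measured part is still clamped in the spring-jaw inspection vice: draw the yellow-headed lock pin out of its bore and park it upright in the open notch of the bracket on the vice's side, its collar resting on the bracket. Then pull the sprung jaw back by its black bridge handle until its yellow pointer stands opposite the red marker, and finish while still holding it there so that a colleague can lift the part out. Never let the jaw snap back, and leave the part and the things lying around where they are.

Things in the scene. Friction and masses are not known exactly. Their poses are not given: they have to be found in the camera images.
- vise: Spring-jaw vice, fixed on a 12 mm drilled plate. Dark base 270 x 180 x 14 mm; origin under its centre, z up, -x = direction the jaw is pulled. In its frame (mm): fixed jaw x 100 to 126, top z 70; end block with the pin's bore x -125 to -95, y -60 to 60, top z 60; steel parking bracket x -135 to -85, y -118 to -60, top z 60, 8 thick; scale rail y 64 to 84, top z 34.
- bore (a point): Centre of the lock pin's bore (11.5 mm wide) in the top face of the end block, at x -110, y 0, z 60 mm in the vice's frame. Under it a steel tongue of the jaw carriage runs through the block; the pin passes through the tongue and so locks the jaw. Axes as the vice's.
- notch (a point): Middle of the parking notch at the level of the bracket's top face (vice frame x -110, y -96, z 60 mm). The notch is 15 mm wide in the vice's x; along y it runs from a closed end 14 mm towards the vice to the open edge 22 mm away from it; open above and below, 46 mm free under the bracket's top. Axes as the vice's.
- pin: Loose lock pin, 0.09 kg, upright in the bore. Steel shank 10 mm thick, reaching 32 mm below the collar; dark collar 28 mm wide, 6 mm thick; yellow round knob 24 mm wide, 6 to 40 mm above the collar's underside (grip it there from above). Origin: centre of the collar's underside, which lies on the end block at the start; z up along the pin. It lifts out straight up, freely.
- carriage (a joint): Slide of the jaw carriage in m: 0 = jaw shut on the part, growing as it is pulled out along the vice's -x, limit 0.060. A spring draws it back: 8 N at 0 and 200 N/m more (16 N at 40 mm), with about 1 N of friction.
- handle (a point): Middle of the black bridge handle's bar on the jaw carriage; moves with it. The bar is 12 mm thick, along the vice's y, 78 mm clear between its posts, its centre 98 mm above the vice's underside and 38 mm above the carriage's top; nothing stands beside it in the vice's x at its height. Take it from above, fingers closing along the vice's x.
- pointer (a point): Tip of the thin yellow pointer on the carriage's +y side, just over the scale rail; it moves with the carriage (same x as the handle bar).
- marker: Red marker clipped on the scale rail, fixed, 10 mm wide in the vice's x, set 22 to 42 mm from the shut jaw's pointer along the vice's -x. Origin at the middle of its width, axes as the vice's. The jaw is at the mark when the pointer's tip has the same x in the vice's frame as this origin.
- part: Bystander: the machined aluminium housing clamped between the jaws, block 50 x 56 x 28 mm with a 38 mm round boss on top, 42 mm high overall, standing on the vice's base; origin at the centre of its underside. It must stay there.
- spare_part: Bystander: a housing of the same kind standing on the drilled plate on the vice's +y side.
- ring_gauge: Bystander: steel ring gauge, 68 mm outside, 40 mm bore, 18 mm high, lying on the plate on the vice's -y side.
- cleaner: Bystander: amber bottle of lens cleaner, 48 mm in diameter, 100 mm high, standing on the plate at the far +y side of the vice.
Not all that is in view belongs to the job. Leave any blue or turquoise look-alike of the pin alone.

How it is judged:
On the way, in this order (a step that is already met when the one before it is completed fails the run):
1. the lock pin is drawn up out of its bore, the jaw still shut (z of pin in the frame of bore above 0.03 m and value of joint carriage below 0.005 m), for 0.05 s.
2. the pin is parked upright in the bracket's notch, its collar on the bracket, let go, the jaw still shut (horizontal distance between pin and notch below 0.016 m and z of pin in the frame of notch between -0.004 and 0.004 m and angle between pin's own z axis and vertical below 0.15 rad and contact force between pin and the arm below 0.1 N and contact force between pin and the fingers below 0.1 N and value of joint carriage below 0.005 m), for 0.2 s.
3. the fingers hold the jaw carriage with its pointer opposite the marker (x of pointer in the frame of marker between -0.005 and 0.005 m and contact force between carriage and the fingers above 6 N), for 0.2 s.
At the end, for the whole second after the job is handed in: The fingers hold the carriage still, nothing else holding it, pointer within 5 mm of the marker's middle along the slide; the pin stands upright in the notch (within 16 mm of its middle, tilt under 0.15 rad), collar down on the bracket within 4 mm; the part has moved less than 8 mm (all of step 3 and contact force between carriage and pin below 0.5 N and contact force between carriage and part below 0.5 N and velocity of joint carriage between -0.01 and 0.01 m/s and horizontal distance between pin and notch below 0.016 m and z of pin in the frame of notch between -0.004 and 0.004 m and angle between pin's own z axis and vertical below 0.15 rad and distance of part from where it was at the start of the episode below 0.008 m and angle between part's own z axis and vertical below 0.1 rad); the arm keeps its last pose, push and grip.
It fails at once if the jaw is let snap back (faster than 0.2 m/s towards shut) (velocity of joint carriage below -0.2 m/s).
It fails at once if the part in the vice is disturbed (moved more than 10 mm) (distance of part from where it was at the start of the episode above 0.01 m).
It fails at once if a thing lying around is disturbed (moved more than 15 mm) (distance of any of spare_part, ring_gauge, cleaner from where it was at the start of the episode above 0.015 m).
It also fails if it takes over 48 s, if anything falls off the work surface, if the arm or the gripper's body presses on something with over 40 N, if the wrist force passes 120 N, or if a joint passes its speed limit or range.

### The arm

A 7-joint arm with a two-finger parallel gripper is mounted at the origin on the work surface. World frame = base frame: x ahead of the robot, y to its left, z up, the work surface at z = 0. Lengths are in m, angles in rad, forces in N, time in s.
With the tool pointing down it reaches from about 0.425 to 0.875 m from the base axis. Payload 4.7 kg.
Tool frame: the origin (TCP) lies between the finger pads; the fingertips stand 22 mm ahead of it and the grasp point (between the pads) lies 3 mm ahead of it; z points along the fingers, y is the line along which they close (so a half turn about z gives the same grasp; the last joint's range is limited). The gripper opens to 87 mm and grips with 3 to 60 N. Pads are 19 mm wide; open, the fingers measure 117 mm over their backs; the gripper's body (75 mm by 190 mm) begins 51 mm behind the grasp point.
Start: joints at [0.014, 0.321, -0.07, 1.45, 0.023, 1.371, -0.057], TCP at [0.65, -0, 0.245] pointing down, gripper open.
Joint ranges: [-2.86, 2.86], [-0.3, 2.09], [-1.38, 1.24], [0.06, 2.45], [-1.56, 4.7], [0.09, 2.05], [-2.69, 2.69]. Speed limits (rad/s): [2.57, 2.57, 3.14, 3.14, 3.14, 3.14, 3.14].

### API

Orientations are given as a rotation vector (axis times angle).
In Python, from bench import ctrl gives the robot as it stands. The module is installed in compiled form; this text tells all that it offers.
- The arm moves only by the tool send_rows, never from a script. Its argument "motion" is a list of rows, each an object with "claw": the opening, from -1 (shut) to 1 (fully open); "slide": the shift along the tool's x, y, z in mm, a list of three; "delta_rot": the turn, a rotation vector about the tool's x, y, z in rad, a list of three. In form: [{"claw": claw, "slide": [x, y, z], "delta_rot": [ax, ay, az]}, ...]. A call has 1 to 5 rows; each row is the pose to reach, as a shift and turn from the pose commanded when the call began, along the tool's axes at that moment; what a row does not reach only later rows make up. A row lasts 1/10 s, in which the tool goes at most 50 mm and 8.59 degrees, less where a joint would pass 70% of its speed; a pose out of reach is approached as far as the arm can. A call with a gripper value outside its range is refused whole. The fingers move at their own pace and stop on an object; "grip_force" is the grip in N (left out, the last holds). Time passes only in rows, so rows that repeat a pose let the fingers close. It gives the time, the measured TCP pose, the force, the opening and the grip force at its end, in the units of the state.
- ctrl.get_state(): the state, without advancing time (a new reading comes with each control period).
- ctrl.get_image(name): name is "scene" or "side" or "wrist"; returns a dict with "color" (384x512x3 uint8, blue, green, red), "fx", "fy", "cx", "cy" (pixels), "pose" (4x4, takes a point from camera to world coordinates). Camera axes: x right, y down, z forward; pixel columns grow to the right and rows downward; lengths in m; the calibration is good to about 2 mm. A picture is of the moment at which its call begins. There is no depth.
- ctrl.close_job(): hands the job in; it is judged then, once.
The state is a dict: "time": time; "joint_positions": joint angles; "qd": joint speeds; "joint_torque": joint torques, N m; "position": TCP position; "tool_rot": TCP orientation; "ft_force": force on the tool from outside, world axes, zero at the start; "torque": the same for the moment, N m; "grip_width": opening from 0.0 (shut) to 1.0 (fully open); "grip_force": force on a finger pad.
Only numpy, scipy, OpenCV 4.12 (cv2) and the standard library are available. Lean on these libraries where they do the work, as an engineer would, in place of code of your own. Each camera call takes 0.05 s, during which the arm holds its last target. There are 200 camera calls.

## Working session

There is one attempt and no reset: what is moved stays moved. The work goes in short steps, Python scripts to look and compute and a tool call to move; the robot and the scene stay as the last step left them, time stands still between calls to the robot, and variables do not carry over. Pictures are saved under pics/ and viewed, at most 10 in all, crops included, and the job is handed in when it is done.

Besides the shell and the picture viewer there is one more tool, called after "Call:" in YAML: its name, and indented under it one key for each argument. send_rows: Moves the arm, as the interface text tells. Its arguments: {"type":"object","properties":{"motion":{"type":"array","items":{"type":"object","properties":{"claw":{"type":"number"},"slide":{"type":"array","items":{"type":"number"}},"delta_rot":{"type":"array","items":{"type":"number"}}}}},"grip_force":{"type":"number"}},"required":["motion"]}

```bash
mkdir -p pics
python3 - <<'E'
from bench import ctrl
import cv2,numpy as np,pickle
d={}
for n in ("scene","side"):
    i=ctrl.get_image(n);d[n]=i;cv2.imwrite(f"pics/{n}0.png",i["color"])
    print(n,i["fx"],i["cx"],i["cy"],np.round(i["pose"],3).tolist())
pickle.dump(d,open("im0.pkl","wb"))
s=ctrl.get_state();print(s["time"],s["position"],s["tool_rot"],s["grip_width"],s["ft_force"])
E
```

```text
scene 347.49007596022915 256.04486424978114 187.20750330815514 [[0.499, 0.533, -0.683, 1.146], [0.866, -0.292, 0.405, -0.327], [0.016, -0.794, -0.607, 0.646], [0.0, 0.0, 0.0, 1.0]]
side 429.5680233617456 256.50091619905953 189.43927522892977 [[0.755, -0.365, 0.545, -0.112], [-0.656, -0.446, 0.609, -0.706], [0.021, -0.817, -0.576, 0.78], [0.0, 0.0, 0.0, 1.0]]
0.1 [ 6.49556615e-01 -5.98685328e-05  2.43577607e-01] [-2.22059126e+00 -2.22070062e+00  1.98571841e-03] 0.9985181461779101 [-0.51824947 -0.08514518 -0.32017505]
```

View pics/scene0.png

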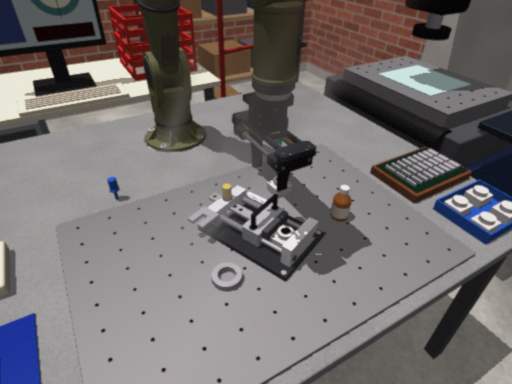

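View pics/side0.png

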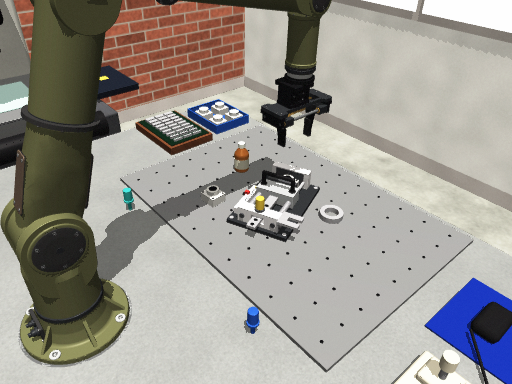

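The scene view shows the yellow knob at about (227,190) and the blue look-alike at (113,187). In the side view the yellow knob is at (260,203), with turquoise at (128,197) and blue at (252,318). The yellow one standing in the end block is the pin. I'll enlarge it to confirm.

```bash
cat > h.py <<'E'
import numpy as np,cv2
def ray(i,p):
    P=np.array(i["pose"]);d=np.array([(p[0]-i["cx"])/i["fx"],(p[1]-i["cy"])/i["fy"],1.])
    return P[:3,3],P[:3,:3]@d
def onz(i,p,z):
    o,d=ray(i,p);return o+d*(z-o[2])/d[2]
def tri(*ips):
    A=np.zeros((3,3));b=np.zeros(3);R=[]
    for i,p in ips:
        o,d=ray(i,p);d=d/np.linalg.norm(d);M=np.eye(3)-np.outer(d,d);A+=M;b+=M@o;R.append((o,M))
    x=np.linalg.solve(A,b);return x,[round(float(np.linalg.norm(M@(x-o)))*1000,1) for o,M in R]
def blobs(img,lo,hi,amin=4):
    m=cv2.inRange(cv2.cvtColor(img,cv2.COLOR_BGR2HSV),lo,hi)
    n,_,s,c=cv2.connectedComponentsWithStats(m)
    return [(c[k].round(1).tolist(),s[k].tolist()) for k in range(1,n) if s[k][4]>=amin]
E
python3 - <<'E'
import pickle,cv2
from h import *
d=pickle.load(open("im0.pkl","rb"))
a=d["scene"]["color"][170:280,180:330];b=d["side"]["color"][155:245,195:345]
A=cv2.resize(a,None,fx=5.3,fy=5.3,interpolation=2)[:583,:795];cv2.imwrite("pics/a.png",A)
B=cv2.resize(b,None,fx=5.3,fy=5.3,interpolation=2)[:583,:795];cv2.imwrite("pics/b.png",B)
for n in d:
    print(n,"yel",blobs(d[n]["color"],(20,120,80),(35,255,255)));print("red",[x for x in blobs(d[n]["color"],(0,150,80),(6,255,255),2) if 150<x[0][0]<350 and x[0][1]>150])
E
```

```text
scene yel [([226.4, 186.0], [223, 184, 8, 5, 34])]
red []
side yel [([103.1, 77.7], [99, 76, 10, 5, 33]), ([259.7, 202.5], [256, 196, 9, 15, 112])]
red [([247.1, 191.4], [245, 190, 5, 4, 15])]
```

View pics/a.png

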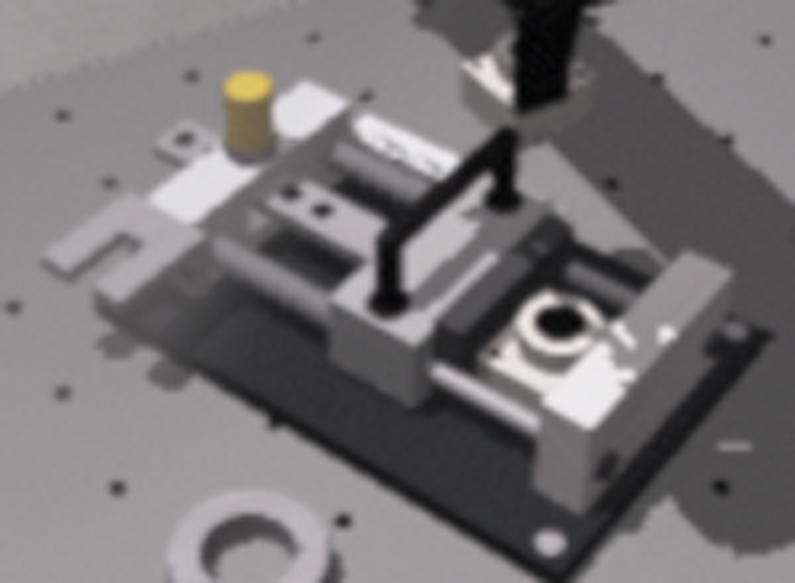

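View pics/b.png

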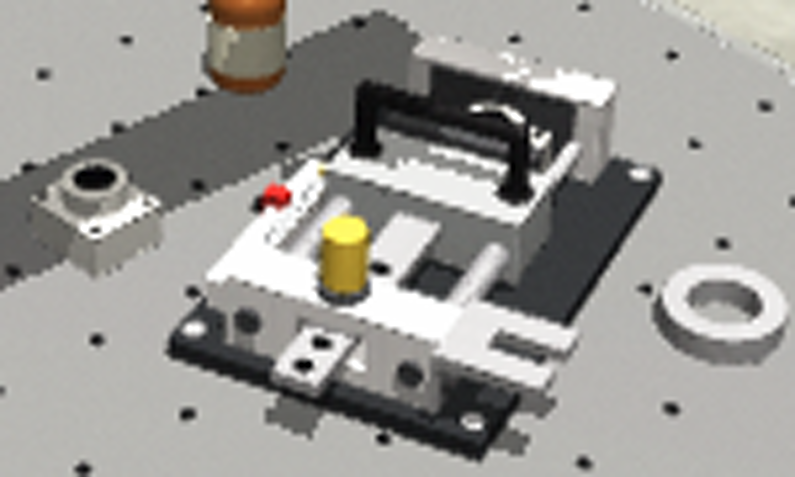

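The crops confirm it. The only yellow knob stands in the end block, at scene (226.8,186.2) and side (260.1,198.8) for the top. The notch is visible, as are the handle bar, the red marker at side (247,191) and the yellow pointer at side crop (322,170).

Run:
```python
import pickle
from h import *
d=pickle.load(open("im0.pkl","rb"));S,D=d["scene"],d["side"]
s=lambda x,y:(S,(x/5.3+180-.4,y/5.3+170-.4)); t=lambda x,y:(D,(x/5.3+195-.4,y/5.3+155-.4))
pr=lambda n,v:print(n,np.round(v[0],4) if isinstance(v,tuple) else np.round(v,4),v[1] if isinstance(v,tuple) else "")
pr("knobtop",tri(s(248,86),t(345,232)));pr(" S",onz(*s(248,86),.112));pr(" D",onz(*t(345,232),.112))
pr("handleA(-y)",tri(s(388,237),t(518,130)));pr("handleB(+y)",tri(s(508,132),t(368,90)))
pr("Sbar-",onz(*s(388,237),.116));pr("Sbar+",onz(*s(508,132),.116))
pr("Dbar-",onz(*t(518,130),.116));pr("Dbar+",onz(*t(368,90),.116))
pr("base S right",onz(*s(768,337),.026));pr("base S bottom",onz(*s(560,577),.026))
pr("base D right",onz(*t(660,180),.026));pr("base D left",onz(*t(170,345),.026));pr("base D bot",onz(*t(482,455),.026))
pr("notch end S",onz(*s(132,240),.072));pr("notch open S",onz(*s(85,275),.072))
pr("notch end D",onz(*t(500,335),.072));pr("notch open D",onz(*t(565,358),.072))
pr("marker D",onz(D,(247.1,191.4),.05));pr("pointer D",onz(*t(322,170),.048))
for n,p,z in (("ring",s(250,540),.03),):pr(n,onz(*p,z))
```

```text
knobtop [ 0.502  -0.0329  0.1101] [0.3, 0.3]
 S [ 0.504  -0.0336  0.112 ] 
 D [ 0.5002 -0.0352  0.112 ] 
handleA(-y) [ 0.63   -0.0271  0.1125] [1.2, 1.2]
handleB(+y) [0.5954 0.055  0.1127] [1.0, 1.0]
Sbar- [ 0.6342 -0.0304  0.116 ] 
Sbar+ [0.598  0.0538 0.116 ] 
Dbar- [ 0.6267 -0.029   0.116 ] 
Dbar+ [0.5914 0.0498 0.116 ] 
base S right [0.6962 0.1429 0.026 ] 
base S bottom [ 0.7643 -0.0213  0.026 ] 
base D right [ 0.754  -0.0266  0.026 ] 
base D left [0.4427 0.0345 0.026 ] 
base D bot [ 0.5088 -0.131   0.026 ] 
notch end S [ 0.5362 -0.1105  0.072 ] 
notch open S [ 0.5478 -0.1385  0.072 ] 
notch end D [ 0.5394 -0.1083  0.072 ] 
notch open D [ 0.5514 -0.1414  0.072 ] 
marker D [0.5513 0.0764 0.05  ] 
pointer D [0.5878 0.0816 0.048 ] 
ring [ 0.6877 -0.1258  0.03  ]
```

Call:
send_rows:
  motion:
    - {"claw":1,"slide":[-10,-40,10],"delta_rot":[0,0,-0.1]}
    - {"claw":1,"slide":[-20,-80,20],"delta_rot":[0,0,-0.2]}
    - {"claw":1,"slide":[-30,-120,30],"delta_rot":[0,0,-0.3]}
    - {"claw":1,"slide":[-34,-148,40],"delta_rot":[0,0,-0.395]}
    - {"claw":1,"slide":[-34,-148,40],"delta_rot":[0,0,-0.395]}

```text
time: 0.6
position: [0.4974, -0.0352, 0.2025]
tool_rot: [-1.74, -2.61, 0.006]
ft_force: [0.6, -0.8, 0.4]
grip_width: 1.002
grip_force: 0.0
```

Run:
```python
from bench import ctrl
from h import *
import pickle
i=ctrl.get_image("wrist");pickle.dump(i,open("w1.pkl","wb"));cv2.imwrite("pics/w1.png",i["color"])
s=ctrl.get_state();print(s["time"],s["position"],s["tool_rot"],np.round(i["pose"],3).tolist(),i["fx"])
print(blobs(i["color"],(20,120,80),(35,255,255)))
print(blobs(i["color"],(0,150,80),(6,255,255)))
```

```text
0.65 [ 0.50012653 -0.03453178  0.20380684] [-1.74369997e+00 -2.61180677e+00  1.74005706e-03] [[0.923, 0.371, 0.097, 0.47], [0.384, -0.889, -0.248, 0.031], [-0.006, 0.267, -0.964, 0.343], [0.0, 0.0, 0.0, 1.0]] 316.9558805803761
[([406.4, 117.0], [396, 107, 21, 16, 190]), ([273.3, 199.0], [260, 181, 29, 36, 821]), ([88.1, 249.6], [87, 248, 4, 5, 7]), ([441.5, 250.2], [440, 249, 4, 4, 6]), ([90.8, 252.0], [90, 251, 3, 3, 4]), ([96.3, 255.4], [90, 250, 11, 10, 27]), ([429.0, 253.9], [427, 250, 6, 8, 10]), ([445.9, 256.0], [441, 251, 10, 11, 29]), ([85.9, 256.4], [81, 253, 9, 10, 23]), ([436.2, 255.5], [435, 254, 3, 4, 4]), ([77.7, 269.4], [72, 257, 13, 26, 102]), ([452.5, 276.8], [448, 261, 10, 31, 113]), ([79.6, 292.4], [72, 280, 21, 24, 116]), ([82.5, 288.1], [80, 284, 6, 9, 14]), ([88.0, 291.0], [87, 290, 3, 3, 6]), ([96.2, 292.2], [96, 291, 2, 3, 4]), ([449.2, 296.2], [445, 290, 9, 13, 46]), ([441.5, 300.2], [440, 300, 4, 2, 4]), ([458.9, 319.1], [455, 314, 9, 12, 33]), ([479.0, 315.0], [477, 314, 4, 3, 7]), ([493.1, 318.5], [486, 314, 15, 10, 51]), ([509.9, 318.8], [508, 315, 4, 9, 
[... 1856 characters left out ...]
328.1], [372, 326, 6, 5, 14]), ([379.2, 328.2], [379, 327, 2, 3, 4]), ([396.2, 327.5], [395, 327, 3, 2, 4]), ([399.7, 328.8], [399, 327, 2, 4, 6]), ([417.2, 328.0], [416, 327, 4, 3, 5]), ([426.0, 328.2], [425, 327, 3, 3, 4]), ([475.1, 328.6], [470, 327, 10, 4, 16]), ([487.5, 328.2], [485, 327, 6, 4, 10]), ([501.3, 328.8], [500, 327, 3, 4, 6]), ([508.4, 327.3], [506, 326, 6, 5, 11]), ([260.2, 329.3], [258, 328, 5, 3, 9]), ([338.2, 329.2], [337, 328, 3, 3, 4]), ([403.2, 328.5], [402, 328, 3, 2, 4]), ([406.5, 328.8], [406, 328, 2, 3, 4]), ([422.0, 329.1], [421, 328, 4, 3, 7]), ([452.5, 329.0], [452, 328, 2, 3, 4]), ([492.4, 329.4], [491, 328, 4, 3, 5])]
[([368.6, 94.2], [362, 87, 15, 16, 172])]
```

View pics/w1.png

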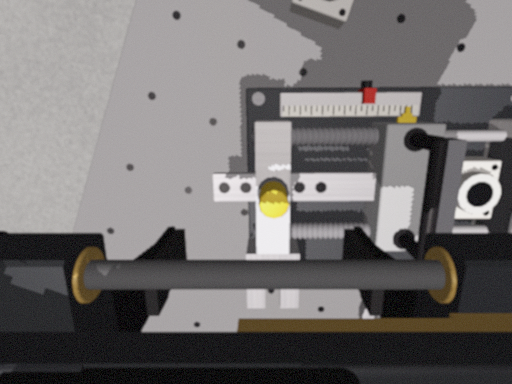

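The wrist view is aligned with the vice. The knob's top disc is centred at about (274,203), the end block spans x 255–292, and the notch opens at (271,~285). The red marker is at (369,95) and the pointer tip at about (407,108). I'll measure from these.

Run:
```python
import pickle
from h import *
W=pickle.load(open("w1.pkl","rb"))
c=W["color"]
cv2.imwrite("pics/w1c.png",np.hstack([cv2.resize(c[75:145,350:430],None,fx=5,fy=5,interpolation=2),cv2.resize(c[170:310,240:310],None,fx=2.5*2/2,fy=2.5,interpolation=2)]))  if 0 else None
A=cv2.resize(c[75:145,330:430],(800,560),interpolation=2);cv2.imwrite("pics/w1c.png",A)
f=lambda n,p,z:print(n,np.round(onz(W,p,z)*1000,1))
f("knob",(274,203),.112)
f("railL",(281,92),.046);f("railR",(421,92),.046);f("railLb",(281,117),.046)
f("blk TL",(255,122),.072);f("blk TR",(292,122),.072)
f("brk slotL",(267,285),.072);f("slotR",(280,285),.072);f("slotLb",(266,308),.072);f("slotRb",(281,308),.072);f("brkL",(247,307),.072);f("brkR",(299,307),.072)
f("base TL",(246,88),.026)
f("pointer",(406.5,108),.047);f("marker",(369.5,96),.05)
```

```text
knob [502.7 -30.7 112. ]
railL [477.3  49.   46. ]
railR [592.1  96.6  46. ]
railLb [485.9  29.1  46. ]
blk TL [466.1  17.3  72. ]
blk TR [494.6  29.1  72. ]
brk slotL [ 534.3 -119.7   72. ]
slotR [ 545.8 -114.8   72. ]
slotLb [ 543.2 -143.5   72. ]
slotRb [ 556.8 -137.8   72. ]
brkL [ 525.6 -149.7   72. ]
brkR [ 572.6 -129.9   72. ]
base TL [445.7  40.8  26. ]
pointer [586.6  79.5  47. ]
marker [550.4  75.5  50. ]
```

View pics/w1c.png

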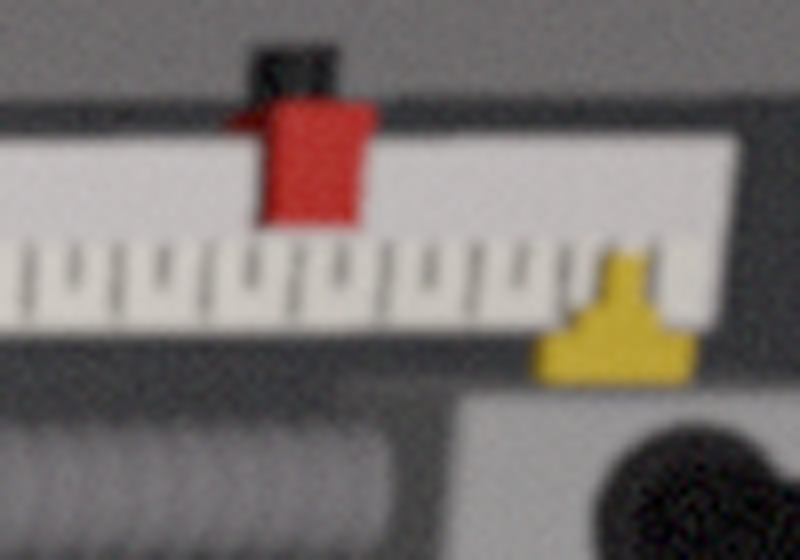

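The yaw is 22.5° and bore estimates from several features agree on about (503,-32). The pointer–marker distance is about 35 mm, which is in range. Descending in two stages.

Call:
send_rows:
  motion:
    - {"claw":1,"slide":[1,3,30],"delta_rot":[0,0,0]}
    - {"claw":1,"slide":[1,3,60],"delta_rot":[0,0,0]}
    - {"claw":1,"slide":[1,3,75],"delta_rot":[0,0,0]}
    - {"claw":1,"slide":[1,3,75],"delta_rot":[0,0,0]}
    - {"claw":1,"slide":[1,3,75],"delta_rot":[0,0,0]}

```text
time: 1.15
position: [0.5055, -0.0317, 0.13]
tool_rot: [1.742, 2.614, 0.001]
ft_force: [0.9, -0.4, 0.1]
grip_width: 0.996
grip_force: 0.0
```

Run:
```python
from bench import ctrl
from h import *
from scipy.spatial.transform import Rotation as R
s=ctrl.get_state();p=s["position"];r=R.from_rotvec(s["tool_rot"]).as_matrix()
print(s["time"],p,np.round(r,3).tolist());print((r.T@(np.array([.5032,-.032,.104])-p)*1000).round(1))
```

```text
1.15 [ 0.50546985 -0.03167551  0.13003222] [[-0.385, 0.923, 0.001], [0.923, 0.385, 0.0], [-0.0, 0.001, -1.0]]
[ 0.6 -2.2 26. ]
```

Call:
send_rows:
  motion:
    - {"claw":1,"slide":[0,-1,15],"delta_rot":[0,0,0]}
    - {"claw":1,"slide":[0,-1,26],"delta_rot":[0,0,0]}
    - {"claw":-0.2,"slide":[0,-1,26],"delta_rot":[0,0,0]}
    - {"claw":-1,"slide":[0,-1,26],"delta_rot":[0,0,0]}
    - {"claw":-1,"slide":[0,-1,26],"delta_rot":[0,0,0]}
  grip_force: 20

```text
time: 1.65
position: [0.5042, -0.0323, 0.1044]
tool_rot: [1.742, 2.613, 0.001]
ft_force: [0.1, 1.0, 0.1]
grip_width: 0.813
grip_force: 0.0
```

Call:
send_rows:
  motion:
    - {"claw":-1,"slide":[0,0,0],"delta_rot":[0,0,0]}
    - {"claw":-1,"slide":[0,0,0],"delta_rot":[0,0,0]}

```text
time: 1.85
position: [0.5038, -0.0323, 0.104]
tool_rot: [1.742, 2.614, 0.001]
ft_force: [0.4, 0.8, 0.1]
grip_width: 0.626
grip_force: 0.0
```

Fingers are slow, so wait until they grip.

Call:
send_rows:
  motion:
    - {"claw":-1,"slide":[0,0,0],"delta_rot":[0,0,0]}
    - {"claw":-1,"slide":[0,0,0],"delta_rot":[0,0,0]}
    - {"claw":-1,"slide":[0,0,0],"delta_rot":[0,0,0]}
    - {"claw":-1,"slide":[0,0,0],"delta_rot":[0,0,0]}
    - {"claw":-1,"slide":[0,0,0],"delta_rot":[0,0,0]}

```text
time: 2.35
position: [0.5035, -0.0323, 0.1036]
tool_rot: [1.742, 2.614, 0.0]
ft_force: [0.1, 0.6, -0.8]
grip_width: 0.265
grip_force: 20.0
```

Call:
send_rows:
  motion:
    - {"claw":-1,"slide":[0,0,-10],"delta_rot":[0,0,0]}
    - {"claw":-1,"slide":[0,0,-25],"delta_rot":[0,0,0]}
    - {"claw":-1,"slide":[0,0,-40],"delta_rot":[0,0,0]}
    - {"claw":-1,"slide":[0,0,-50],"delta_rot":[0,0,0]}
    - {"claw":-1,"slide":[0,0,-50],"delta_rot":[0,0,0]}

```text
time: 2.85
position: [0.5046, -0.0324, 0.1555]
tool_rot: [1.741, 2.612, 0.003]
ft_force: [0.3, 0.9, -0.8]
grip_width: 0.272
grip_force: 20.0
```

Call:
send_rows:
  motion:
    - {"claw":-1,"slide":[-25,0,0],"delta_rot":[0,0,0]}
    - {"claw":-1,"slide":[-50,0,0],"delta_rot":[0,0,0]}
    - {"claw":-1,"slide":[-75,0,0],"delta_rot":[0,0,0]}
    - {"claw":-1,"slide":[-97,0,0],"delta_rot":[0,0,0]}
    - {"claw":-1,"slide":[-97,0,0],"delta_rot":[0,0,0]}

```text
time: 3.35
position: [0.5407, -0.1257, 0.1528]
tool_rot: [1.749, 2.61, -0.003]
ft_force: [-0.0, 0.4, -0.9]
grip_width: 0.268
grip_force: 20.0
```

Run:
```python
from bench import ctrl
from h import *
import pickle
im={n:ctrl.get_image(n) for n in("scene","side","wrist")};pickle.dump(im,open("im2.pkl","wb"))
s=ctrl.get_state();print(s["time"],s["position"],s["ft_force"],s["grip_width"])
a=cv2.resize(im["scene"]["color"][165:245,170:250],(400,400),interpolation=2)
b=cv2.resize(im["side"]["color"][175:255,245:325],(400,400),interpolation=2)
cv2.imwrite("pics/p2.png",np.hstack([a,b]))
```

```text
3.5 [ 0.54026776 -0.12094821  0.15287395] [-0.26934074  0.78955357 -0.73268367] 0.2714354273302386
```

View pics/p2.png

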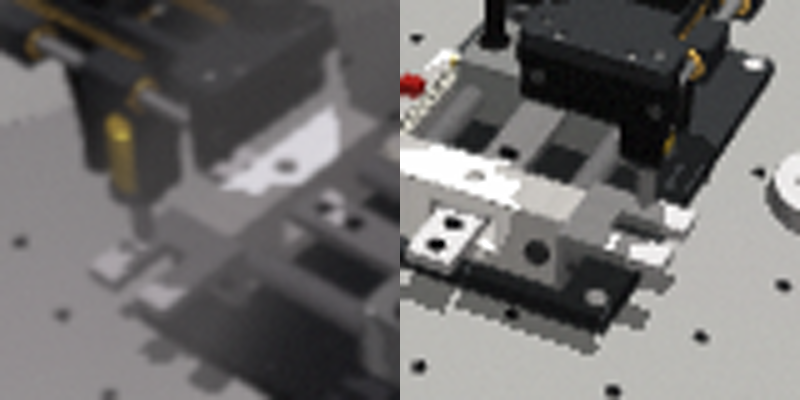

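The pin is held upright over the notch; the shank tip is at scene crop (142,215), just over the slot. The TCP is within 1 mm of the notch estimate. Lowering in stages with a force check.

Call:
send_rows:
  motion:
    - {"claw":-1,"slide":[0,0,8],"delta_rot":[0,0,0]}
    - {"claw":-1,"slide":[0,0,14],"delta_rot":[0,0,0]}
    - {"claw":-1,"slide":[0,0,19],"delta_rot":[0,0,0]}
    - {"claw":-1,"slide":[0,0,24],"delta_rot":[0,0,0]}
    - {"claw":-1,"slide":[0,0,28],"delta_rot":[0,0,0]}

```text
time: 4.0
position: [0.5406, -0.1217, 0.125]
tool_rot: [-1.742, -2.614, 0.0]
ft_force: [0.2, 0.2, -1.0]
grip_width: 0.268
grip_force: 20.0
```

Call:
send_rows:
  motion:
    - {"claw":-1,"slide":[0,0,6],"delta_rot":[0,0,0]}
    - {"claw":-1,"slide":[0,0,12],"delta_rot":[0,0,0]}
    - {"claw":-1,"slide":[0,0,17],"delta_rot":[0,0,0]}
    - {"claw":-1,"slide":[0,0,20],"delta_rot":[0,0,0]}
    - {"claw":-1,"slide":[0,0,20.5],"delta_rot":[0,0,0]}

```text
time: 4.5
position: [0.5405, -0.1218, 0.1045]
tool_rot: [-1.742, -2.614, 0.001]
ft_force: [0.2, -0.1, -0.9]
grip_width: 0.269
grip_force: 20.0
```

Call:
send_rows:
  motion:
    - {"claw":-1,"slide":[0,0,0],"delta_rot":[0,0,0]}
    - {"claw":-1,"slide":[0,0,0],"delta_rot":[0,0,0]}

```text
time: 4.7
position: [0.5411, -0.1219, 0.1054]
tool_rot: [1.742, 2.614, 0.0]
ft_force: [-0.7, 0.0, -0.6]
grip_width: 0.271
grip_force: 20.0
```

Call:
send_rows:
  motion:
    - {"claw":-1,"slide":[0,0,1],"delta_rot":[0,0,0]}
    - {"claw":-1,"slide":[0,0,1],"delta_rot":[0,0,0]}
    - {"claw":0.1,"slide":[0,0,1],"delta_rot":[0,0,0]}
    - {"claw":0.1,"slide":[0,0,1],"delta_rot":[0,0,0]}
    - {"claw":0.1,"slide":[0,0,1],"delta_rot":[0,0,0]}

```text
time: 5.2
position: [0.5409, -0.1219, 0.1043]
tool_rot: [1.742, 2.614, 0.0]
ft_force: [0.3, -0.8, 0.7]
grip_width: 0.458
grip_force: 0.0
```

Call:
send_rows:
  motion:
    - {"claw":0.1,"slide":[0,0,0],"delta_rot":[0,0,0]}
    - {"claw":0.1,"slide":[0,0,0],"delta_rot":[0,0,0]}
    - {"claw":0.1,"slide":[0,0,0],"delta_rot":[0,0,0]}

```text
time: 5.5
position: [0.5408, -0.1219, 0.1041]
tool_rot: [1.742, 2.614, 0.0]
ft_force: [1.1, -0.3, 0.6]
grip_width: 0.54
grip_force: 0.0
```

Call:
send_rows:
  motion:
    - {"claw":0.1,"slide":[0,0,-15],"delta_rot":[0,0,0]}
    - {"claw":0.1,"slide":[0,0,-35],"delta_rot":[0,0,0]}
    - {"claw":0.1,"slide":[0,0,-60],"delta_rot":[0,0,0]}
    - {"claw":0.3,"slide":[0,0,-75],"delta_rot":[0,0,0]}
    - {"claw":0.3,"slide":[0,0,-75],"delta_rot":[0,0,0]}

```text
time: 6.0
position: [0.5426, -0.1222, 0.1824]
tool_rot: [1.74, 2.61, 0.004]
ft_force: [0.6, -0.7, -0.3]
grip_width: 0.622
grip_force: 0.0
```

Call:
send_rows:
  motion:
    - {"claw":0.3,"slide":[25,30,0],"delta_rot":[0,0,0]}
    - {"claw":0.3,"slide":[50,60,0],"delta_rot":[0,0,0]}
    - {"claw":0.3,"slide":[75,90,0],"delta_rot":[0,0,0]}
    - {"claw":0.3,"slide":[98,119,0],"delta_rot":[0,0,0]}
    - {"claw":0.3,"slide":[98,119,0],"delta_rot":[0,0,0]}

```text
time: 6.5
position: [0.6137, 0.0219, 0.1777]
tool_rot: [-1.729, -2.619, -0.005]
ft_force: [0.5, 0.6, 0.6]
grip_width: 0.649
grip_force: 0.0
```

Run:
```python
from bench import ctrl
from h import *
import pickle
im={n:ctrl.get_image(n) for n in("scene","side","wrist")};pickle.dump(im,open("im3.pkl","wb"))
s=ctrl.get_state();print(s["time"],s["position"],s["ft_force"],s["grip_width"])
a=cv2.resize(im["side"]["color"][170:250,225:325],(400,320),interpolation=2)
b=cv2.resize(im["wrist"]["color"],(400,300))
a2=cv2.resize(im["scene"]["color"][170:245,170:270],(400,300),interpolation=2)
cv2.imwrite("pics/p3.png",np.hstack([a[:300],b]))
cv2.imwrite("pics/p3.png",np.vstack([np.hstack([a[:300],a2]),np.hstack([b,b[:,::-1]*0])])[:600,:800])
print(blobs(im["side"]["color"],(20,120,80),(35,255,255)),blobs(im["scene"]["color"],(20,120,80),(35,255,255)))
```

```text
6.65 [0.61224134 0.0136221  0.17796421] [-0.18485817 -1.09673288  0.5004398 ] 0.6469134300117533
[([102.8, 77.7], [98, 76, 11, 5, 35]), ([293.4, 212.9], [289, 206, 10, 15, 128])] [([199.2, 205.5], [195, 203, 9, 6, 40])]
```

View pics/p3.png

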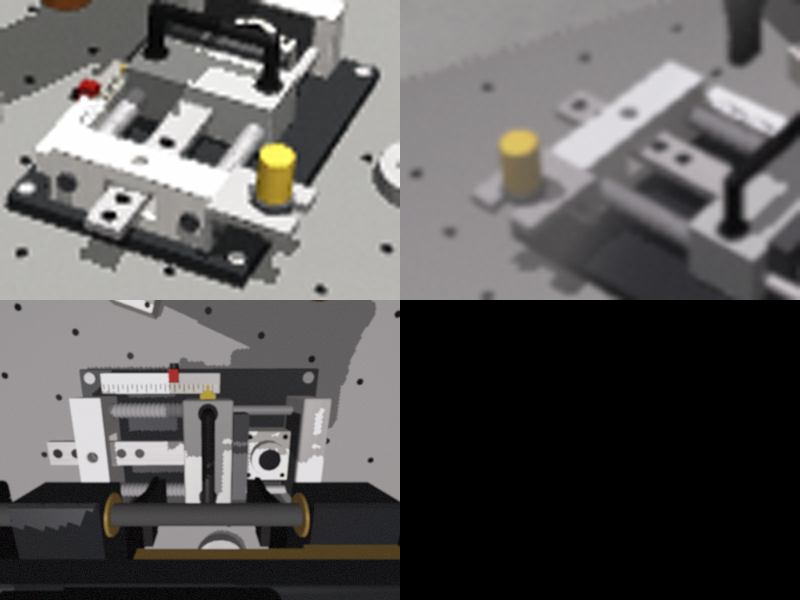

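The pin stands upright in the notch, knob at side (293,213) and scene (199,205), collar on the bracket. In the wrist view the handle bar (column ~208 of 400) is centred between the fingers (157 and 258). Descending and closing.

Call:
send_rows:
  motion:
    - {"claw":0.3,"slide":[0,1,25],"delta_rot":[0,0,0]}
    - {"claw":0.3,"slide":[0,1,50],"delta_rot":[0,0,0]}
    - {"claw":0.3,"slide":[0,1,65],"delta_rot":[0,0,0]}
    - {"claw":-1,"slide":[0,1,65],"delta_rot":[0,0,0]}
    - {"claw":-1,"slide":[0,1,65],"delta_rot":[0,0,0]}
  grip_force: 50

```text
time: 7.15
position: [0.6139, 0.0139, 0.1145]
tool_rot: [1.744, 2.613, -0.0]
ft_force: [-0.3, -0.6, 0.0]
grip_width: 0.544
grip_force: 0.0
```

Call:
send_rows:
  motion:
    - {"claw":-1,"slide":[0,0,0],"delta_rot":[0,0,0]}
    - {"claw":-1,"slide":[0,0,0],"delta_rot":[0,0,0]}
    - {"claw":-1,"slide":[0,0,0],"delta_rot":[0,0,0]}
    - {"claw":-1,"slide":[0,0,0],"delta_rot":[0,0,0]}
    - {"claw":-1,"slide":[0,0,0],"delta_rot":[0,0,0]}

```text
time: 7.65
position: [0.614, 0.0148, 0.1144]
tool_rot: [1.742, 2.614, 0.0]
ft_force: [-0.0, -0.3, 1.4]
grip_width: 0.12
grip_force: 50.0
```

Call:
send_rows:
  motion:
    - {"claw":-1,"slide":[0,0,0],"delta_rot":[0,0,0]}
    - {"claw":-1,"slide":[0,0,0],"delta_rot":[0,0,0]}

```text
time: 7.85
position: [0.614, 0.0148, 0.1144]
tool_rot: [1.742, 2.614, 0.0]
ft_force: [-1.1, 0.1, 1.8]
grip_width: 0.115
grip_force: 50.0
```

```bash
cat > pm.py <<'E'
from h import *
def pm(W):
    c=W["color"];hsv=cv2.cvtColor(c,cv2.COLOR_BGR2HSV)
    def big(lo,hi):
        m=cv2.inRange(hsv,lo,hi);m[230:]=0
        n,l,s,_=cv2.connectedComponentsWithStats(m);k=1+s[1:,4].argmax();return np.argwhere(l==k),s[k].tolist()
    r,rs=big((0,150,60),(6,255,255));
    hs=[]
    y,ys=big((20,120,80),(35,255,255))
    tip=y[y[:,0]<=y[:,0].min()+2].mean(0)[::-1]
    rb=r[(r[:,0]>=r[:,0].max()-4)&(r[:,0]<r[:,0].max())].mean(0)[::-1]
    ex=np.array([.924,.383,0])
    T=onz(W,tip,.047)
    print("tip",tip.round(1),ys,"mark",rb.round(1),rs,"d mm",[round(float((T-onz(W,rb,z))@ex*1000),1) for z in(.046,.05,.055)])
E
python3 - <<'E'
from bench import ctrl
import pickle
from pm import *
for f in("w1.pkl","im3.pkl"):
    W=pickle.load(open(f,"rb"));pm(W.get("wrist",W))
W=ctrl.get_image("wrist");pm(W)
s=ctrl.get_state();print(s["time"],s["position"],s["ft_force"],s["grip_width"],s["grip_force"])
E
```

```text
tip [273.  182.5] [260, 181, 29, 36, 821] mark [368.   99.5] [359, 87, 18, 16, 178] d mm [-84.3, -83.0, -81.5]
tip [265.9 111.1] [255, 110, 22, 17, 198] mark [222.  101.5] [215, 88, 15, 17, 194] d mm [36.1, 35.6, 34.9]
tip [263.5 109.2] [250, 108, 28, 23, 349] mark [206.1  98.5] [195, 79, 22, 23, 361] d mm [36.1, 35.4, 34.6]
7.9 [0.61400889 0.01478222 0.11443518] [-1.0262671   0.5225119   2.93309445] 0.12305530936031028 50.00010967254639
```

Call:
send_rows:
  motion:
    - {"claw":-1,"slide":[0,-4,0],"delta_rot":[0,0,0]}
    - {"claw":-1,"slide":[0,-8,0],"delta_rot":[0,0,0]}
    - {"claw":-1,"slide":[0,-12,0],"delta_rot":[0,0,0]}
    - {"claw":-1,"slide":[0,-16,0],"delta_rot":[0,0,0]}
    - {"claw":-1,"slide":[0,-20,0],"delta_rot":[0,0,0]}

```text
time: 8.4
position: [0.5994, 0.0087, 0.1145]
tool_rot: [1.737, 2.609, 0.012]
ft_force: [12.1, 2.6, -7.1]
grip_width: 0.123
grip_force: 50.0
```

Call:
send_rows:
  motion:
    - {"claw":-1,"slide":[0,-4,0],"delta_rot":[0,0,0]}
    - {"claw":-1,"slide":[0,-8,0],"delta_rot":[0,0,0]}
    - {"claw":-1,"slide":[0,-12,0],"delta_rot":[0,0,0]}
    - {"claw":-1,"slide":[0,-14,0],"delta_rot":[0,0,0]}
    - {"claw":-1,"slide":[0,-14,0],"delta_rot":[0,0,0]}

```text
time: 8.9
position: [0.587, 0.0034, 0.1145]
tool_rot: [1.737, 2.608, 0.013]
ft_force: [13.0, 3.0, -8.6]
grip_width: 0.124
grip_force: 50.0
```

Run:
```python
from bench import ctrl
from pm import *
W=ctrl.get_image("wrist");pm(W);S=ctrl.get_image("side")
s=ctrl.get_state();print(s["time"],s["position"],s["ft_force"],s["grip_width"],s["grip_force"])
c=W["color"]
cv2.imwrite("pics/p4.png",np.hstack([cv2.resize(c[70:145,220:300],(400,375),interpolation=2),cv2.resize(S["color"][170:245,235:315],(400,375),interpolation=2)]))
```

```text
tip [262.5 109. ] [249, 108, 28, 23, 348] mark [252.3  98.5] [243, 79, 19, 23, 338] d mm [6.4, 6.3, 6.2]
9.0 [0.58699918 0.00342252 0.11449195] [13.27339442  3.08160611 -7.96769898] 0.11807087657399325 49.99509572982788
```

View pics/p4.png

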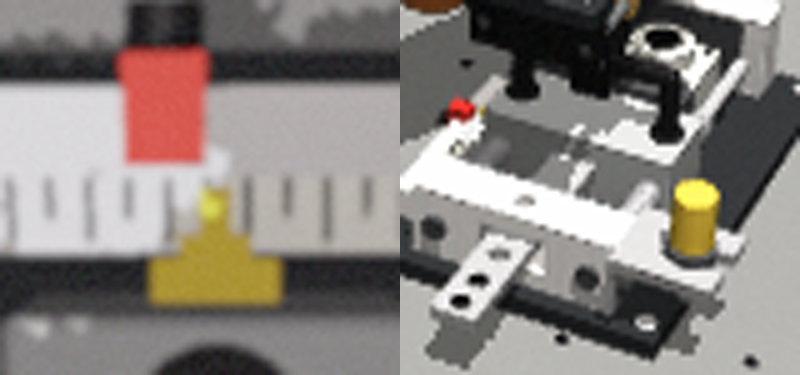

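The pointer tip (crop x≈213) still stands about 6 mm on the shut side of the marker's middle (x≈166), and the pin is still upright. Pulling 7 mm more.

Call:
send_rows:
  motion:
    - {"claw":-1,"slide":[0,-2,0],"delta_rot":[0,0,0]}
    - {"claw":-1,"slide":[0,-4,0],"delta_rot":[0,0,0]}
    - {"claw":-1,"slide":[0,-6,0],"delta_rot":[0,0,0]}
    - {"claw":-1,"slide":[0,-7,0],"delta_rot":[0,0,0]}
    - {"claw":-1,"slide":[0,-7,0],"delta_rot":[0,0,0]}

```text
time: 9.5
position: [0.5812, 0.001, 0.1145]
tool_rot: [1.736, 2.608, 0.014]
ft_force: [15.5, 3.9, -10.6]
grip_width: 0.123
grip_force: 50.0
```

Call:
send_rows:
  motion:
    - {"claw":-1,"slide":[0,0,0],"delta_rot":[0,0,0]}
    - {"claw":-1,"slide":[0,0,0],"delta_rot":[0,0,0]}
    - {"claw":-1,"slide":[0,0,0],"delta_rot":[0,0,0]}

```text
time: 9.8
position: [0.5812, 0.001, 0.1145]
tool_rot: [1.736, 2.608, 0.014]
ft_force: [14.8, 4.8, -9.9]
grip_width: 0.126
grip_force: 50.0
```

Run:
```python
from bench import ctrl
from pm import *
W=ctrl.get_image("wrist");pm(W);S=ctrl.get_image("side")
s=ctrl.get_state();print(s["time"],s["position"],s["ft_force"],s["grip_width"],s["grip_force"],abs(s["qd"]).max())
c=W["color"]
cv2.imwrite("pics/p5.png",np.hstack([cv2.resize(c[70:145,220:300],(400,375),interpolation=2),cv2.resize(S["color"][170:245,235:315],(400,375),interpolation=2)]))
```

```text
tip [262.5 109. ] [249, 108, 28, 23, 346] mark [263.   98.5] [253, 79, 19, 23, 339] d mm [-0.3, -0.3, -0.2]
9.9 [0.58122853 0.00098765 0.11451934] [14.30361311  3.00851417 -9.84417574] 0.12256568041935556 49.99453067779541 0.0016975559309513077
```

View pics/p5.png

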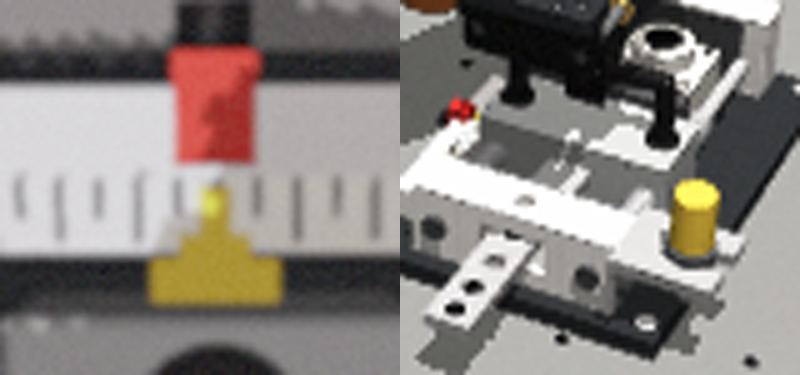

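The pointer tip (x≈213) is opposite the marker's middle (x≈215), the pin is upright and the grip is steady at 50 N. Handing in.

```bash
python3 -c "
from bench import ctrl
print(ctrl.close_job())"
```

```text
the job is handed in; nothing more can be done
None
```

I handed the job in at about 9.9 s: the lock pin stands upright in the bracket's notch, and the fingers hold the jaw with its pointer about 0.3 mm from the marker's middle; no verdict came back.

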